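# Press the repair dowel into a split cake mould with the bench locking clamp

### The job

The light wooden cake mould has split at its nose, and its repair dowel still stands out of one side. Lay the mould on the rest of the bench locking clamp, dowel towards the moving jaw, and slide its nose softly home against the end stop; then squeeze the clamp's two handles together, firmly but without crushing them, until they snap over centre and stay locked, so that the jaw presses the dowel flush. Then pull the clamp's release lever so that it springs open, and leave the mould lying on the rest; press the dowel only with the clamp, and leave the other things where they are.

Things in the scene. Friction and masses are not known exactly. Their poses are not given: they have to be found in the camera images.
- clamp: Steel locking C-clamp pliers lying flat, fixed on a heavy wooden board 215x150x12 mm. Origin on the table under the jaw pivot; x from handles to jaws, y from moving jaw and moving handle to the fixed ones, z up. Middle plane 46 mm above the table, nothing above 60 mm. Handles reach back to x=-146 mm over bare table, the fixed one's screw knob to -160 mm.
- end_stop: Aluminium end stop at the rest's jaw end, a plate 34 mm wide, top 52 mm above the table. Origin on its face (looking along the clamp's +x, to the mould) at clamp x=57, y=34 mm, 24 mm up. Pushing the mould on it with more than 25 N opens the split further.
- nest (a point): Where the mould's origin lies when it is home on the rest, nose on the end stop, flank on the fence: clamp x=149, y=26.5 mm, 30 mm above the table; axes as the clamp's. A gap of up to 5 mm to the fence does no harm: the jaw closes it. Home, the mould's y axis points along the clamp's -x and its x axis along the clamp's +y.
- cracked_mould: Light wooden paddle mould 75x184x32 mm, 0.16 kg, flat on the table: a block 75 mm wide (x -37.5 to 37.5), y -3 to 92 mm, flower hollow on top, nose at y=92 with a short dark crack; a round handle about 24 mm thick, y -92 to -3 mm, middle 16 mm above the underside. Origin on the underside at the handle's root; z up, y to the nose. The dowel is on its -x flank.
- dowel (a joint): How far the 8 mm dowel has been pressed into the mould's flank, m: flush at 0.005; it stands out 3.5 to 5 mm at the start. It sits at mould y=84 mm, 16 mm above the underside. Pressing it in takes some 15 N.
- clamp_handle (a joint): Angle of the moving handle on the moving jaw, rad: 0 open (light spring), 0.38 near dead centre, about 0.40 locked. The squeeze at the grips is about 4 N at first, rises to 10 to 20 N as the dowel goes in and shortly before centre, then falls away as it snaps over. More than 35 N bends the handles.
- fixed_grip (a point): Middle of the fixed handle's grip, a flat bar 12 mm thick (along clamp y) and 18 mm high, free from clamp x=-100 to -140 mm: this point at clamp x=-115, y=11 mm, 46 mm above the table.
- moving_grip (a point): Middle of the moving handle's grip, a bar of the same size, at clamp x=-115 mm, 46 mm up. Its y is about -36 mm open and -12 mm locked, so the grips measure about 60 mm over their outsides when open and 36 mm when locked. Only this handle moves; the fixed one does not follow the squeeze.
- release_lever (a joint): Angle of the release lever on the moving handle, rad: 0 lying back (clamp open); as the clamp locks it swings out towards the fixed handle to about 0.31. Pulling its end back along the clamp's -y breaks the toggle: 3 to 7 N over some 10 mm, then the handles spring open by themselves and the end flies about 55 mm along -y.
- lever_end (a point): Near the free end of the release lever, a dark steel bar 6 mm thick (along clamp y) and 14 mm high that reaches some 45 mm back beyond the handles' ends: this point at clamp x=-176 mm, 46 mm up, 15 mm short of the tip. Its y is about -56 mm open and -1 mm locked. Free table all round it.
- dark_mould: Bystander: a dark wooden paddle mould of the same size, without dowel.
- tape_roll: Bystander: roll of masking tape, 98 mm across, 25 mm high.
- sugar_bowl: Bystander: small steel bowl, 104 mm across, 41 mm high.
- tamper: Bystander: turned wooden tamper, 136 mm long, lying.
- jaw_mouth (a point): Centre of the fixed jaw's pad face: clamp x=65, y=64 mm, 46 mm up, flush with an aluminium fence (x 83 to 157 mm, top 46 mm) beside the white rest (x 57 to 157, y -10 to 52 mm, top 30 mm up). The moving jaw's pad, a 24 mm disc, is opposite; open, its face is about 84 mm from this point and the mould (75 mm plus dowel) goes between.
- toggle_link (a joint): Angle of the short dark toggle link (26 mm, between the handles) on the moving handle, rad: 0 open, 0.78 at dead centre, about 0.96 locked past centre on its stop. It shows best whether the clamp has locked.

How it is judged:
On the way, in this order (a step that is already met when the one before it is completed fails the run):
1. the mould lies home on the rest, nose within 2.5 mm of the end stop, flank within 6 mm of the fence, straight within 0.08 rad, dowel still standing out (x of cracked_mould in the frame of nest between -0.003 and 0.0025 m and y of cracked_mould in the frame of nest between -0.006 and 0.003 m and z of cracked_mould in the frame of nest below 0.003 m and angle between the y axis of cracked_mould and the x axis of nest, either way round below 0.08 rad and value of joint dowel below 0.003 m), for 0.2 s.
2. the toggle is locked past centre (toggle_link above 0.85), the dowel is pressed to within 1 mm of flush, the mould in the jaws (value of joint toggle_link above 0.85 rad and value of joint dowel above 0.004 m and horizontal distance between cracked_mould and nest below 0.007 m), for 0.2 s.
3. the release lever is pulled while the clamp is locked (contact force between the fingers and release_lever above 1 N and value of joint toggle_link above 0.7 rad), for 0.02 s.
At the end, for the whole second after the job is handed in: The clamp stands fully open again (clamp_handle below 0.05), the dowel is pressed in to within 1 mm of flush, and the mould lies flat and still on the rest within 12 mm of its home place (value of joint clamp_handle below 0.05 rad and value of joint dowel above 0.004 m and horizontal distance between cracked_mould and nest below 0.012 m and z of cracked_mould in the frame of nest below 0.004 m and angle between cracked_mould's own z axis and vertical below 0.06 rad and linear speed of cracked_mould below 0.02 m/s); the robot touches nothing.
It fails at once if the clamp's moving handle or lever is loaded with more than 35 N (contact force between the fingers and clamp_handle above 35 N).
It fails at once if the mould is pushed against the end stop with more than 25 N (contact force between cracked_mould and end_stop above 25 N).
It fails at once if the dowel is pressed with the fingers (contact force between the fingers and dowel above 4 N).
It fails at once if a bystander is moved by more than 30 mm (distance of any of dark_mould, tape_roll, sugar_bowl, tamper from where it was at the start of the episode above 0.03 m).
It also fails if it takes over 61 s, if anything falls off the work surface, if the arm or the gripper's body presses on something with over 40 N, if the wrist force passes 120 N, or if a joint passes its speed limit or range.

### The arm

A 6-joint arm with a two-finger parallel gripper is mounted at the origin on a cart in front of the work surface, level with it; the furniture and walls round the work are solid. World frame = base frame: x ahead of the robot, y to its left, z up, the work surface at z = 0. Lengths are in m, angles in rad, forces in N, time in s.
With the tool pointing down it reaches from about 0.325 to 0.775 m from the base axis. Payload 5.5 kg.
Tool frame: the origin (TCP) lies at the very end of the fingers, on their centre line; the grasp point (between the pads) lies 19 mm behind it; y points along the fingers, z is the direction in which the jaws open and shut, and the axes are right-handed (so a half turn about y gives the same grasp; the last joint's range is limited). The gripper opens to 88 mm and grips with 3 to 60 N. Pads are 20 mm wide; open, the fingers measure 115 mm over their backs; the gripper's body (75 mm by 178 mm) begins 61 mm behind the grasp point.
Start: joints at [1.104, 0.091, 1.231, -0, 1.82, -0.057], TCP at [0.239, 0.55, 0.223] pointing down, gripper open.
Joint ranges: [-2.87, 2.87], [-0.86, 2.18], [0.17, 2.46], [-1.51, 4.65], [0.06, 2.69], [-2.65, 2.65]. Speed limits (rad/s): [2.57, 2.57, 3.01, 3.14, 3.14, 3.14].

### API

Orientations are given as [roll, pitch, yaw] about the fixed x, y, z axes, in that order (R = Rz(yaw) Ry(pitch) Rx(roll)).
In Python, from station import arm gives the robot as it stands. The module is installed in compiled form; this text tells all that it offers.
- The arm moves only by the tool drive_tool, never from a script. Its argument "commands" is a list of rows, each a list of 3 entries, a list of its own where there are three numbers: the finger opening in mm, from 0 to 87.8, then the shift along the world's x, y, z in mm, then the turn, a rotation vector about the world's x, y, z in degrees. A call has 1 to 5 rows; each row shifts and turns the commanded pose from where the row before left it; what a row does not reach is not made up. A row lasts 1/10 s, in which the tool goes at most 50 mm and 8.59 degrees, less where a joint would pass 70% of its speed; a pose out of reach is approached as far as the arm can. A call with a gripper value outside its range is refused whole. The fingers move at their own pace and stop on an object; the grip force is fixed at half the most. Time passes only in rows, so rows that do not move let the fingers close. It gives the time, the measured TCP pose, the force and the opening at its end, in the units of the state.
- arm.get_state(): the state, without advancing time (a new reading comes with each control period).
- arm.capture(name): name is "scene" or "top"; returns a dict with "img" (420x560x3 uint8, blue, green, red), "vfov" (degrees; the focal length in pixels is half the picture's height over the tangent of half this angle, whatever the lens; pixels are square), "cx", "cy" (the principal point, pixels), "D" ([k1, k2, p1, p2, k3] as OpenCV has them; the pictures are not rectified), "origin" and "orientation" of the camera in the world. Camera axes: x right, y down, z forward; pixel columns grow to the right and rows downward; lengths in m; the calibration is good to about 2 mm. A picture is of the moment at which its call begins. There is no depth.
- arm.sign_off(): hands the job in, once; it reports no verdict.
The state is a dict: "time": time; "joint_positions": joint angles; "dq": joint speeds; "joint_efforts": joint torques, N m; "ee_pos": TCP position; "eef_rot": TCP orientation; "ft_force": force on the tool from outside, world axes, zero at the start; "torque": the same for the moment, N m; "finger_gap": finger opening in m.
Only numpy, scipy, OpenCV 4.12 (cv2) and the standard library are available. Lean on these libraries where they do the work, as an engineer would, in place of code of your own. Each camera call takes 0.05 s, during which the arm holds its last target.

## Working session

There is one attempt and no reset: what is moved stays moved. The work goes in short steps, Python scripts to look and compute and a tool call to move; the robot and the scene stay as the last step left them, time stands still between calls to the robot, and variables do not carry over. Pictures are saved under pics/ and viewed, and the job is handed in when it is done.

Besides the shell and the picture viewer there is one more tool, called in YAML: its name, and indented under it one key for each argument. drive_tool: Moves the arm, as the interface text tells. Its arguments: {"type":"object","properties":{"commands":{"type":"array"}},"required":["commands"]}

```bash
mkdir -p pics; ls; cat > h.py <<'E'
import numpy as np, cv2
from station import arm
def cap(n,f=None):
    c=arm.capture(n)
    if f: cv2.imwrite('pics/'+f+'.png',c['img'])
    return c
def KRt(c):
    f=c['img'].shape[0]/2/np.tan(np.radians(c['vfov'])/2)
    K=np.array([[f,0,c['cx']],[0,f,c['cy']],[0,0,1.]])
    o=np.array(c['orientation'],float)
    if o.shape==(3,3): R=o
    else:
        from scipy.spatial.transform import Rotation as Ro
        R=Ro.from_euler('xyz',o).as_matrix() if o.size==3 else Ro.from_quat(o).as_matrix()
    return K,R,np.array(c['origin'],float)
def ray(c,px,z):
    K,R,t=KRt(c)
    p=cv2.undistortPoints(np.array(px,float).reshape(-1,1,2),K,np.array(c['D'],float)).reshape(-1,2)
    d=np.c_[p,np.ones(len(p))]@R.T
    return t+d*((z-t[2])/d[:,2])[:,None]
def proj(c,P):
    K,R,t=KRt(c)
    q=(np.array(P,float).reshape(-1,3)-t)@R
    return cv2.projectPoints(q,np.zeros(3),np.zeros(3),K,np.array(c['D'],float))[0].reshape(-1,2)
E
python3 - <<'E'
from h import *
for n in('scene','top'):
    c=cap(n,n+'0'); print({k:c[k] for k in c if k!='img'})
print(arm.get_state())
E
```

```text
pics
{'vfov': 43.18113854884851, 'cx': 287.25138591218064, 'cy': 209.63014598346768, 'D': array([-0.20061318,  0.        ,  0.        ,  0.        ,  0.        ]), 'origin': array([-0.05324101, -1.08976918,  1.1649362 ]), 'orientation': array([-2.3054014 , -0.01690161, -0.44867336])}
{'vfov': 51.022930713900784, 'cx': 278.57196379675474, 'cy': 212.513816164009, 'D': array([-0.12050847,  0.        ,  0.        ,  0.        ,  0.        ]), 'origin': array([ 0.32906719, -0.00481127,  1.20926459]), 'orientation': array([-3.00530854, -0.00940477, -1.5490977 ])}
{'time': 0.1, 'joint_positions': array([ 1.10431243e+00,  9.17859877e-02,  1.23176917e+00, -1.89259345e-05,
        1.81978466e+00, -5.67020968e-02]), 'dq': array([-0.00066627,  0.0006274 , -0.00496103, -0.00021595,  0.00010549,
        0.00031231]), 'joint_efforts': array([ 1.53383371e-03, -4.47853482e+01, -4.07571352e+01,  6.99572498e-02,
        2.84544291e-02, -8.49723415e-05]), 'ee_pos': array([0.23893541, 0.55008502, 0.2216164 ]), 'eef_rot': array([-1.57254172e+00,  8.06937742e-05, -4.09786515e-01]), 'ft_force': array([-0.55355828, -0.98402486, -0.35125624]), 'torque': array([-0.00740931, -0.04633147, -0.05711034]), 'finger_gap': 0.0877701595704558}
```

View pics/scene0.png

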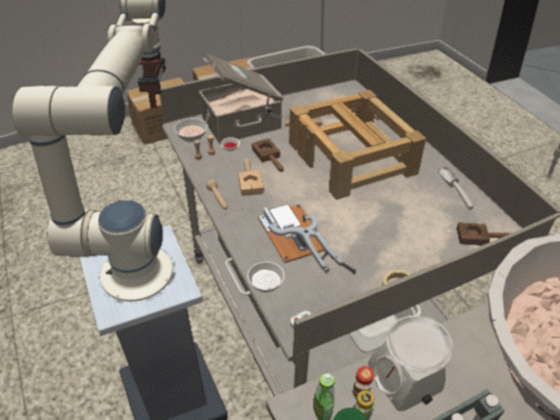

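View pics/top0.png

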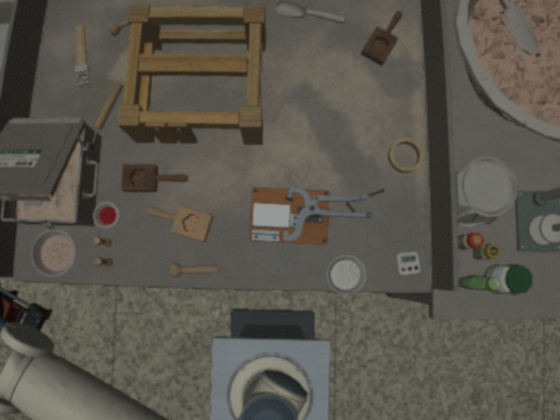

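```bash
python3 - <<'E'
from h import *
a=cv2.imread('pics/top0.png')
cv2.imwrite('pics/z1.png',cv2.resize(a[180:255,240:390],None,fx=5.3,fy=5.3,interpolation=cv2.INTER_CUBIC))
cv2.imwrite('pics/z2.png',cv2.resize(a[190:255,135:225],None,fx=8,fy=8,interpolation=cv2.INTER_CUBIC))
b=cv2.imread('pics/scene0.png')
cv2.imwrite('pics/z3.png',cv2.resize(b[140:290,200:360],None,fx=4,fy=4,interpolation=cv2.INTER_CUBIC))
E
```

```text
(no output)
```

View pics/z1.png

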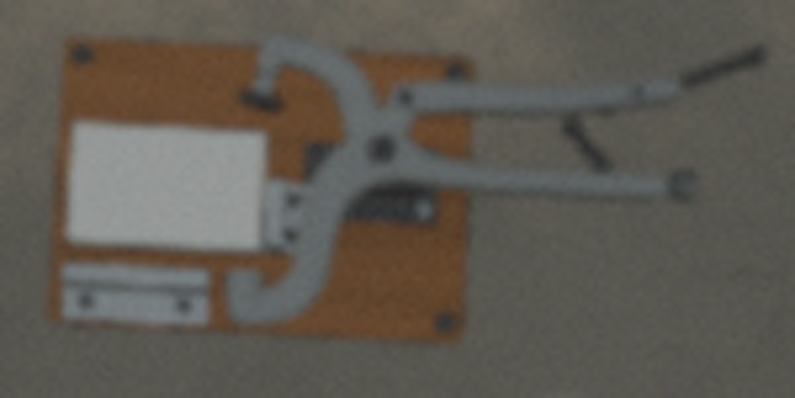

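View pics/z2.png

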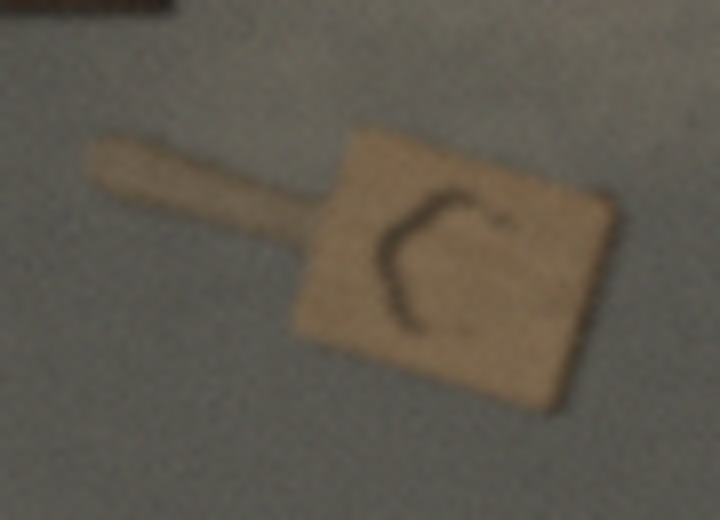

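View pics/z3.png

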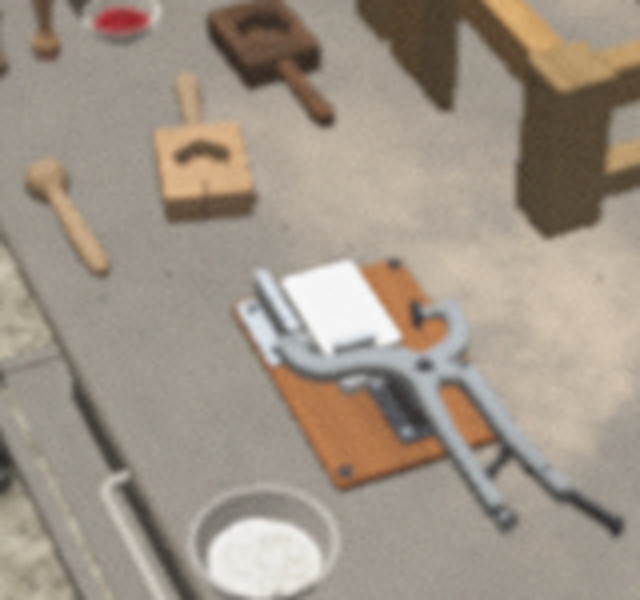

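```bash
python3 - <<'E'
from h import *
c=cap('top'); a=c['img']; h=cv2.cvtColor(a,cv2.COLOR_BGR2HSV)
def blob(mask,x0,y0,x1,y1):
    m=np.zeros_like(mask); m[y0:y1,x0:x1]=mask[y0:y1,x0:x1]
    m=cv2.morphologyEx(m,cv2.MORPH_CLOSE,np.ones((5,5)))
    cs,_=cv2.findContours(m,cv2.RETR_EXTERNAL,cv2.CHAIN_APPROX_NONE)
    return max(cs,key=cv2.contourArea)
def rect(P):
    r=cv2.minAreaRect((P[:,:2]*1000).astype(np.float32)); return np.round(r[0],1),np.round(r[1],1),round(r[2],2),np.round(cv2.boxPoints(r),1).tolist()
print('hsv board',h[190,270],'rest',h[215,272],'mould',h[240,185],h[215,205],'handle',h[211,152],'table',h[250,215])
# board
m=((h[...,0]<15)&(h[...,1]>110)).astype(np.uint8)*255
cb=blob(m,240,180,340,252); print('board',rect(ray(c,cb.reshape(-1,2),0.012)))
g=cv2.cvtColor(a,cv2.COLOR_BGR2GRAY)
m=((g>135)).astype(np.uint8)*255
cr=blob(m,250,200,294,230); print('rest',rect(ray(c,cr.reshape(-1,2),0.030)),cv2.contourArea(cr))
m=((h[...,0]<22)&(h[...,1]>65)).astype(np.uint8)*255
cm=blob(m,140,195,225,250)
mm=np.zeros_like(m); cv2.drawContours(mm,[cm],-1,255,-1)
core=cv2.morphologyEx(mm,cv2.MORPH_OPEN,np.ones((15,15)))
cc=blob(core,140,195,225,250)
print('block',rect(ray(c,cc.reshape(-1,2),0.032)))
print('all',rect(ray(c,cm.reshape(-1,2),0.025)))
hd=cv2.subtract(mm,core); hd[:,178:]=0
ys,xs=np.nonzero(hd); P=ray(c,np.c_[xs,ys],0.016)[:,:2]*1000
l=cv2.fitLine(P.astype(np.float32),cv2.DIST_L2,0,.01,.01).ravel(); print('handle',l,P.min(0),P.max(0))
o=a.copy(); cv2.drawContours(o,[cb,cr,cc],-1,(0,255,0),1); cv2.imwrite('pics/m1.png',cv2.resize(o[180:260,130:390],None,fx=3,fy=3))
E
```

```text
hsv board [ 15 138 102] rest [ 80   5 153] mould [35 18 87] [ 17  98 117] handle [ 17  69 107] table [23 24 84]
board (array([534. ,  -8.6]), array([144.7,  59.7]), 78.09, [[489.8999938964844, -73.19999694824219], [548.2999877929688, -85.5], [578.0999755859375, 56.0], [519.7000122070312, 68.30000305175781]])
rest (array([485.2,   9.2]), array([57.3, 94.4]), 1.08, [[455.6000061035156, 55.900001525878906], [457.3999938964844, -38.5], [514.7000122070312, -37.5], [512.9000244140625, 57.0]]) 680.5
block (array([456.8, 225. ]), array([76.1, 96.3]), 1.3, [[417.70001220703125, 272.29998779296875], [419.8999938964844, 176.10000610351562], [496.0, 177.8000030517578], [493.79998779296875, 274.0]])
all (array([468.8, 262.7]), array([180.2,  76.1]), 74.28, [[407.70001220703125, 186.1999969482422], [481.0, 165.60000610351562], [529.7999877929688, 339.1000061035156], [456.5, 359.70001220703125]])
handle [3.8131139e-01 9.2444664e-01 4.8241470e+02 3.1598965e+02] [435.18851122 277.85833606] [500.25008841 353.62437032]
```

View pics/m1.png

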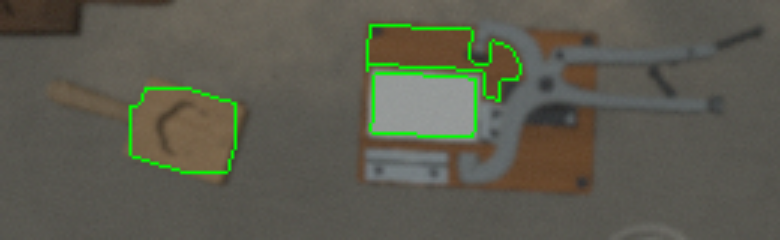

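```bash
cat > meas.py <<'E'
from h import *
S=4
def up(a): return cv2.resize(cv2.GaussianBlur(a,(0,0),0.7),None,fx=S,fy=S,interpolation=cv2.INTER_CUBIC)
def topx(p): return (np.asarray(p,float).reshape(-1,2)+.5)/S-.5
def big(m):
    cs,_=cv2.findContours(m,cv2.RETR_EXTERNAL,cv2.CHAIN_APPROX_NONE); return max(cs,key=cv2.contourArea)
def box(m,x0,y0,x1,y1):
    r=np.zeros_like(m); s=np.s_[y0*S:y1*S,x0*S:x1*S]; r[s]=m[s]; return r
def rect(P):
    r=cv2.minAreaRect((P[:,:2]*1000).astype(np.float32)); return np.round(r[0],1),np.round(r[1],1),round(r[2],2),np.round(cv2.boxPoints(r),1).tolist()
E
python3 - <<'E'
from meas import *
c=cap('top'); u=up(c['img']); h=cv2.cvtColor(u,cv2.COLOR_BGR2HSV); g=cv2.cvtColor(u,cv2.COLOR_BGR2GRAY)
B=(u[...,2].astype(int)-u[...,0])
print([B[y*S,x*S] for x,y in((270,190),(272,215),(205,215),(152,211),(215,250))],[g[y*S,x*S] for x,y in((270,190),(272,215),(205,215),(152,211),(215,250))])
m=((g>118)).astype(np.uint8)*255
k=np.ones((5*S,5*S),np.uint8)
cr=big(cv2.morphologyEx(box(m,250,200,296,230),cv2.MORPH_OPEN,k)); print('rest',rect(ray(c,topx(cr),0.030)))
m=(B>34).astype(np.uint8)*255
board=cv2.morphologyEx(box(m,240,180,340,252),cv2.MORPH_CLOSE,np.ones((45,45),np.uint8))
cb=cv2.convexHull(big(cv2.morphologyEx(box((B>28).astype(np.uint8)*255,240,180,340,252),cv2.MORPH_CLOSE,np.ones((61,61),np.uint8)))); print('board',rect(ray(c,topx(cb),0.012)))
m=(B>22).astype(np.uint8)*255
mm=box(m,138,195,225,250); mm=cv2.morphologyEx(mm,cv2.MORPH_CLOSE,np.ones((9,9),np.uint8))
cm=big(mm); f=np.zeros_like(mm); cv2.drawContours(f,[cm],-1,255,-1)
core=cv2.morphologyEx(f,cv2.MORPH_OPEN,cv2.getStructuringElement(cv2.MORPH_ELLIPSE,(17*S,17*S)))
cc=big(core); print('block',rect(ray(c,topx(cc),0.032)))
print('all',rect(ray(c,topx(cm),0.025)))
hd=cv2.subtract(f,core); hd=cv2.erode(hd,np.ones((3,3)))
ys,xs=np.nonzero(hd); k=xs<174*S; P=ray(c,topx(np.c_[xs[k],ys[k]]),0.018)[:,:2]*1000
print('handle',cv2.fitLine(P.astype(np.float32),cv2.DIST_HUBER,0,.01,.01).ravel(),P.min(0),P.max(0))
o=u.copy(); cv2.drawContours(o,[cb,cr,cc,cm],-1,(0,255,0),1); cv2.imwrite('pics/m2.png',o[185*S:255*S,140*S:335*S])
E
```

```text
[np.int64(53), np.int64(-2), np.int64(43), np.int64(32), np.int64(8)] [np.uint8(78), np.uint8(152), np.uint8(100), np.uint8(96), np.uint8(83)]
rest (array([484. ,   5.6]), array([102.5,  60.7]), 88.28, [[452.1000061035156, -44.70000076293945], [512.7999877929688, -46.599998474121094], [515.9000244140625, 55.900001525878906], [455.20001220703125, 57.70000076293945]])
board (array([487. , -41.1]), array([215.1, 150.3]), 88.25, [[408.6000061035156, -146.1999969482422], [558.7999877929688, -150.8000030517578], [565.4000244140625, 64.0999984741211], [415.20001220703125, 68.69999694824219]])
block (array([457.6, 224.5]), array([100.9,  76.8]), 74.55, [[407.1000061035156, 186.1999969482422], [481.20001220703125, 165.6999969482422], [508.0, 262.8999938964844], [434.0, 283.3999938964844]])
all (array([469.5, 264.2]), array([181.4,  77.9]), 73.93, [[407.0, 187.8000030517578], [481.79998779296875, 166.1999969482422], [532.0, 340.5], [457.20001220703125, 362.1000061035156]])
handle [3.0841035e-01 9.5125341e-01 4.8283859e+02 3.1513614e+02] [433.35986304 273.49700591] [499.48241008 353.52944918]
```

View pics/m2.png

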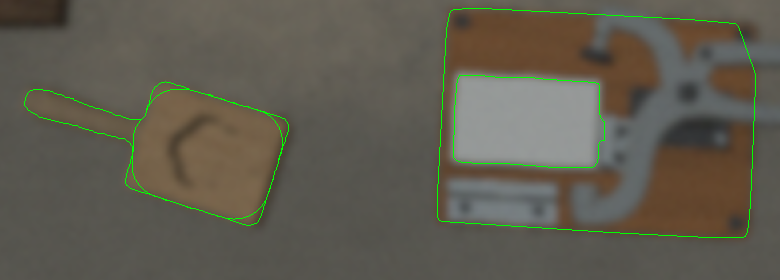

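```bash
cat >> h.py <<'E'
YAW=np.radians(88.25); O=np.array([501.75,-100.3])
def C(x,y,z=0):
    ex=np.array([np.cos(YAW),np.sin(YAW)]); ey=np.array([-ex[1],ex[0]])
    p=(O+x*ex+y*ey)/1000; return np.array([p[0],p[1],z/1000])
E
cat > ov.py <<'E'
from meas import *
import sys
def draw(tag,extra={}):
  for n,(x0,y0,x1,y1) in(('top',(140,185,400,250)),('scene',(220,150,360,290))):
    c=cap(n); u=up(c['img'])
    def pt(P,col): 
        q=proj(c,[P])[0]; cv2.drawMarker(u,tuple(int(round(v)) for v in (q+.5)*S-.5),col,cv2.MARKER_CROSS,8,1)
    def poly(Ps,col):
        q=proj(c,Ps); cv2.polylines(u,[np.round((q+.5)*S-.5).astype(int)],True,col,1)
    poly([C(*p,30) for p in((57,-10),(157,-10),(157,52),(57,52))],(0,0,255))
    poly([C(*p,46) for p in((83,64),(157,64))],(255,0,255))
    poly([C(57,17,52),C(57,51,52)],(255,0,0))
    for P in(C(0,0,58),C(-115,11,55),C(-115,-36,55),C(-176,-56,53),C(65,64,46),C(65,-20,46),C(-160,11,55)): pt(P,(0,255,255))
    for P in extra.get('pts',[]): pt(P,(0,255,0))
    for P in extra.get('polys',[]): poly(P,(0,255,0))
    o=u[y0*S:y1*S,x0*S:x1*S]
    if o.shape[1]>800:o=cv2.resize(o,None,fx=800/o.shape[1],fy=800/o.shape[1])
    cv2.imwrite(f'pics/{tag}_{n}.png',o)
E
python3 - <<'E'
from ov import *
# mould hypothesis: nose corners from 'all' rect
th=np.radians(74.0); r=np.array([np.cos(th),np.sin(th)]) # points root->handle end (mould -y)
e0=np.array([481.5,166.]);e1=np.array([407.05,187.2])
nose=(e0+e1)/2; org=nose+92*r; w=np.array([-r[1],r[0]])  # mould x?
print(nose,org)
def M(x,y,z): p=org+y*(-r)+x*w; return [p[0]/1e3,p[1]/1e3,z/1e3]
draw('o1',{'polys':[[M(*p,32) for p in((-37.5,-3),(37.5,-3),(37.5,92),(-37.5,92))],[M(*p,16) for p in((-12,-3),(12,-3),(12,-92),(-12,-92))]],'pts':[M(-42,84,16)]})
E
```

```text
[444.275 176.6  ] [469.63363674 265.03607603]
```

View pics/o1_top.png

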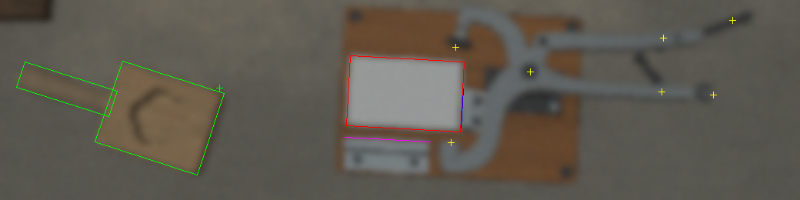

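View pics/o1_scene.png

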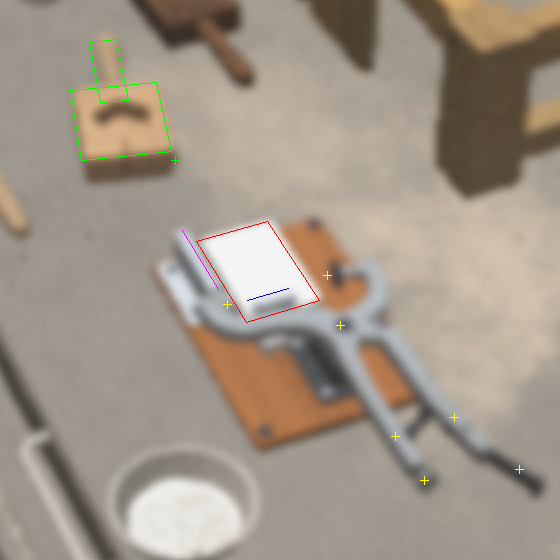

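drive_tool:
  commands:
    - [87.8,[22,-31,-8],[0,0,-8.3]]
    - [87.8,[22,-31,-8],[0,0,-8.3]]
    - [87.8,[22,-31,-8],[0,0,-8.3]]
    - [87.8,[22,-31,-8],[0,0,-8.3]]
    - [87.8,[22,-31,-8],[0,0,-8.3]]

```text
time: 0.8
ee_pos: [0.3497, 0.394, 0.1823]
eef_rot: [-1.571, 0.0, -1.14]
ft_force: [0.3, 0.4, 0.6]
finger_gap: 0.0877
```

drive_tool:
  commands:
    - [87.8,[22,-31,-8],[0,0,-8.3]]
    - [87.8,[22,-31,-8],[0,0,-8.3]]
    - [87.8,[22,-31,-8],[0,0,-8.3]]
    - [87.8,[22,-31,-8],[0,0,-8.3]]
    - [87.8,[22,-31,-8],[0,0,-8.0]]

```text
time: 1.3
ee_pos: [0.4597, 0.239, 0.1424]
eef_rot: [-1.571, 0.0, -1.859]
ft_force: [-0.3, 0.8, 0.7]
finger_gap: 0.0878
```

drive_tool:
  commands:
    - [87.8,[0,0,0],[0,0,0]]

```text
time: 1.4
ee_pos: [0.4605, 0.2367, 0.1411]
eef_rot: [-1.571, -0.003, -1.861]
ft_force: [0.5, 0.2, 0.6]
finger_gap: 0.0879
```

drive_tool:
  commands:
    - [87.8,[2.2,4,-35],[0,0,0.7]]
    - [87.8,[0,0,-40],[0,0,0]]
    - [87.8,[0,0,-25],[0,0,0]]
    - [87.8,[0,0,-15],[0,0,0]]
    - [87.8,[0,0,0],[0,0,0]]

```text
time: 1.9
ee_pos: [0.4598, 0.2443, 0.0255]
eef_rot: [-1.574, -0.002, -1.84]
ft_force: [-0.8, -0.3, 0.6]
finger_gap: 0.0876
```

```bash
python3 - <<'E'
from h import *
for n,(x0,y0,x1,y1) in(('top',(130,180,250,260)),('scene',(200,120,320,240))):
    a=cap(n)['img']; cv2.imwrite(f'pics/g_{n}.png',cv2.resize(a[y0:y1,x0:x1],None,fx=5,fy=5,interpolation=cv2.INTER_CUBIC))
print(arm.get_state()['ee_pos'],arm.get_state()['eef_rot'])
E
```

```text
[0.46169723 0.24492864 0.02888901] [-1.56976994e+00  1.02625526e-03 -1.84013582e+00]
```

View pics/g_scene.png

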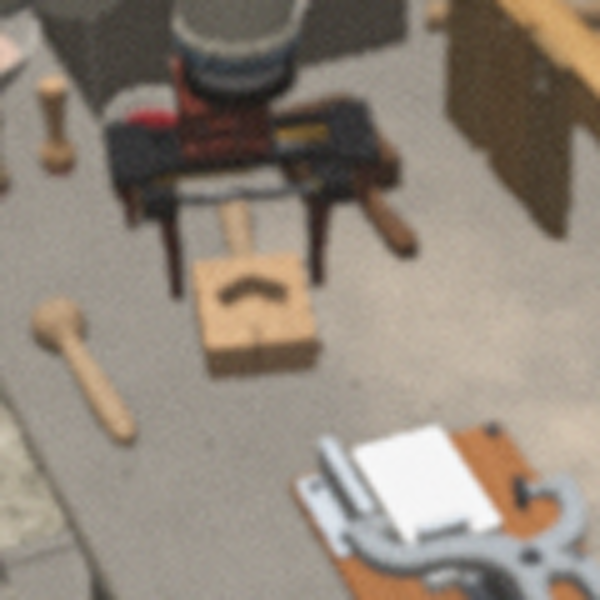

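View pics/g_top.png

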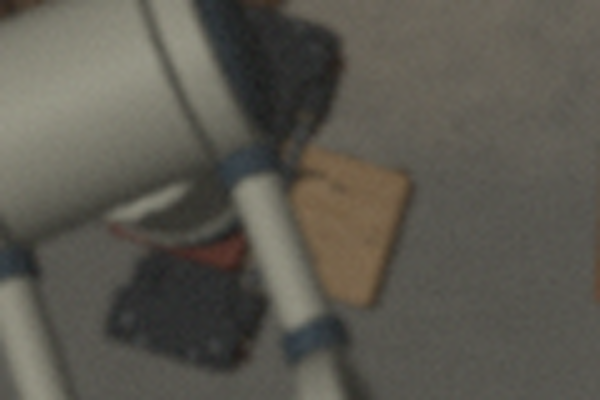

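drive_tool:
  commands:
    - [87.8,[0,0,-10],[0,0,0]]
    - [87.8,[0,0,0],[0,0,0]]
    - [70,[0,0,0],[0,0,0]]
    - [70,[0,0,0],[0,0,0]]
    - [60,[0,0,0],[0,0,0]]

```text
time: 2.5
ee_pos: [0.4616, 0.2445, 0.0182]
eef_rot: [-1.57, 0.001, -1.841]
ft_force: [0.2, -1.1, 0.8]
finger_gap: 0.0748
```

drive_tool:
  commands:
    - [60,[0,0,0],[0,0,0]]
    - [60,[0,0,0],[0,0,0]]
    - [60,[0,0,0],[0,0,0]]

```text
time: 2.8
ee_pos: [0.4616, 0.2445, 0.0182]
eef_rot: [-1.57, 0.001, -1.841]
ft_force: [0.6, 0.1, 3.0]
finger_gap: 0.0749
```

drive_tool:
  commands:
    - [60,[0,0,20],[0,0,0]]
    - [60,[0,0,40],[0,0,0]]
    - [60,[0,0,25],[0,0,0]]
    - [60,[4,-20,0],[0,0,3]]
    - [60,[4,-40,0],[0,0,3]]

```text
time: 3.3
ee_pos: [0.4693, 0.1855, 0.1032]
eef_rot: [-1.57, 0.001, -1.731]
ft_force: [0.3, -0.0, -1.7]
finger_gap: 0.0749
```

drive_tool:
  commands:
    - [60,[4,-40,0],[0,0,3]]
    - [60,[4,-40,0],[0,0,3]]
    - [60,[4,-30,0],[0,0,1.75]]
    - [60,[0,-22,0],[0,0,0]]
    - [60,[0,0,0],[0,0,0]]

```text
time: 3.8
ee_pos: [0.4809, 0.05, 0.1019]
eef_rot: [-1.572, -0.001, -1.605]
ft_force: [-0.3, -0.6, -1.5]
finger_gap: 0.0745
```

drive_tool:
  commands:
    - [60,[0,0,0],[0,0,0]]

```text
time: 3.9
ee_pos: [0.4809, 0.0523, 0.1021]
eef_rot: [-1.572, 0.001, -1.602]
ft_force: [0.2, 0.3, -1.5]
finger_gap: 0.0747
```

```bash
python3 - <<'E'
from h import *
for n,(x0,y0,x1,y1) in(('top',(200,160,360,270)),('scene',(220,120,360,270))):
    a=cap(n)['img']; cv2.imwrite(f'pics/h_{n}.png',cv2.resize(a[y0:y1,x0:x1],None,fx=4,fy=4,interpolation=cv2.INTER_CUBIC))
s=arm.get_state();print(s['ee_pos'],s['eef_rot'],s['ft_force'])
E
```

```text
[0.48101855 0.0531907  0.10226093] [-1.57156723e+00  4.83638494e-04 -1.60025645e+00] [-0.84027504 -0.33816584 -2.75364931]
```

View pics/h_scene.png

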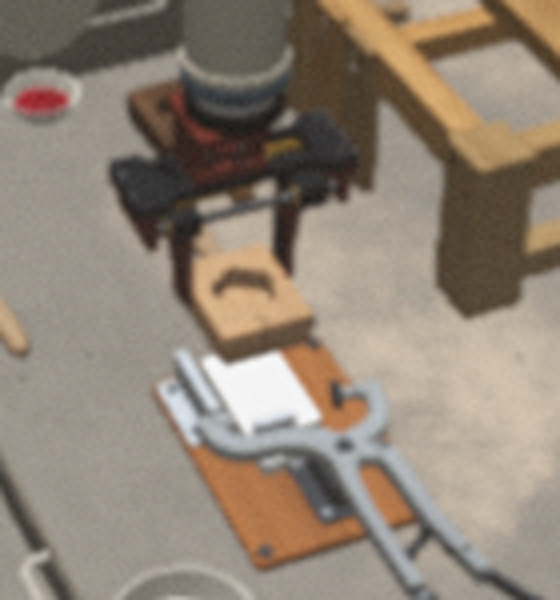

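View pics/h_top.png

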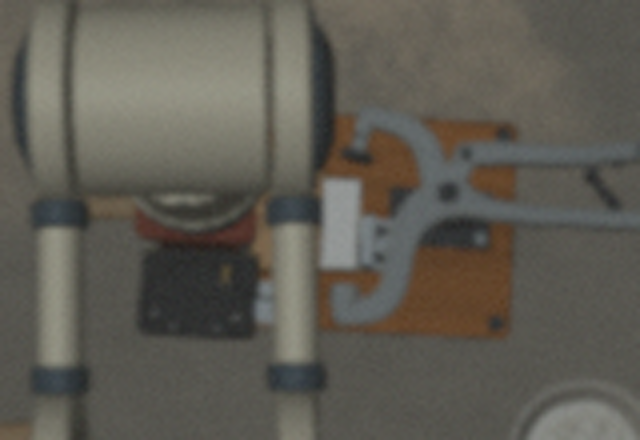

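drive_tool:
  commands:
    - [60,[3,0,-20],[0,0,0]]
    - [60,[0,0,-20],[0,0,0]]
    - [60,[0,0,-7],[0,0,0]]
    - [60,[0,0,-2],[0,0,0]]
    - [60,[0,0,0],[0,0,0]]

```text
time: 4.5
ee_pos: [0.4844, 0.0529, 0.054]
eef_rot: [-1.571, 0.0, -1.6]
ft_force: [0.3, -0.3, -1.5]
finger_gap: 0.0751
```

drive_tool:
  commands:
    - [60,[0,0,-1.5],[0,0,0]]
    - [60,[0,0,0],[0,0,0]]
    - [60,[0,0,0],[0,0,0]]

```text
time: 4.8
ee_pos: [0.4846, 0.0524, 0.0528]
eef_rot: [-1.57, 0.0, -1.601]
ft_force: [-0.6, 1.2, -1.6]
finger_gap: 0.0749
```

drive_tool:
  commands:
    - [60,[0,0,-1.5],[0,0,0]]
    - [60,[0,0,0],[0,0,0]]
    - [60,[0,0,-1],[0,0,0]]
    - [60,[0,0,0],[0,0,0]]

```text
time: 5.2
ee_pos: [0.4842, 0.0523, 0.0494]
eef_rot: [-1.571, -0.0, -1.601]
ft_force: [-0.2, 0.7, -1.9]
finger_gap: 0.0747
```

drive_tool:
  commands:
    - [60,[0,0,-1],[0,0,0]]
    - [60,[0,0,0],[0,0,0]]

```text
time: 5.4
ee_pos: [0.4842, 0.0523, 0.0484]
eef_rot: [-1.571, 0.0, -1.601]
ft_force: [-0.4, 0.5, -1.9]
finger_gap: 0.0752
```

drive_tool:
  commands:
    - [60,[0,0,-0.7],[0,0,0]]
    - [60,[0,0,0],[0,0,0]]

```text
time: 5.6
ee_pos: [0.4843, 0.0523, 0.0482]
eef_rot: [-1.571, 0.0, -1.601]
ft_force: [-0.5, 0.3, 0.7]
finger_gap: 0.0746
```

drive_tool:
  commands:
    - [60,[-1,0,0],[0,0,0]]
    - [60,[-1,0,0],[0,0,0]]
    - [60,[0,0,0],[0,0,0]]

```text
time: 5.9
ee_pos: [0.4824, 0.0523, 0.0482]
eef_rot: [-1.57, 0.0, -1.601]
ft_force: [1.3, 0.2, -0.1]
finger_gap: 0.0747
```

drive_tool:
  commands:
    - [60,[-1,0,0],[0,0,0]]
    - [60,[0,0,0],[0,0,0]]

```text
time: 6.1
ee_pos: [0.4814, 0.0524, 0.0482]
eef_rot: [-1.57, 0.0, -1.601]
ft_force: [0.3, -1.1, 0.3]
finger_gap: 0.0748
```

drive_tool:
  commands:
    - [60,[-0.7,0,0],[0,0,0]]
    - [60,[0,0,0],[0,0,0]]

```text
time: 6.3
ee_pos: [0.4807, 0.0523, 0.0482]
eef_rot: [-1.57, 0.0, -1.601]
ft_force: [1.5, -0.8, 1.2]
finger_gap: 0.0746
```

drive_tool:
  commands:
    - [60,[-0.7,0,0],[0,0,0]]
    - [60,[0,0,0],[0,0,0]]

```text
time: 6.5
ee_pos: [0.4804, 0.0523, 0.0482]
eef_rot: [-1.569, 0.0, -1.601]
ft_force: [4.3, 0.5, -0.5]
finger_gap: 0.0747
```

drive_tool:
  commands:
    - [60,[1.3,0,0],[0,0,0]]
    - [60,[-0.1,-4,0],[0,0,0]]
    - [60,[-0.1,-4,0],[0,0,0]]
    - [60,[-0.1,-4,0],[0,0,0]]
    - [60,[-0.1,-4,0],[0,0,0]]

```text
time: 7.0
ee_pos: [0.4809, 0.0361, 0.0481]
eef_rot: [-1.57, 0.0, -1.601]
ft_force: [-0.2, 3.8, 3.9]
finger_gap: 0.0746
```

drive_tool:
  commands:
    - [60,[0,-2,0],[0,0,0]]
    - [60,[0,0,0],[0,0,0]]

```text
time: 7.2
ee_pos: [0.4809, 0.0338, 0.0482]
eef_rot: [-1.57, -0.0, -1.602]
ft_force: [0.7, 0.5, 4.5]
finger_gap: 0.075
```

drive_tool:
  commands:
    - [60,[0,-1,0],[0,0,0]]
    - [60,[0,-1,0],[0,0,0]]
    - [60,[0,0,0],[0,0,0]]

```text
time: 7.5
ee_pos: [0.4809, 0.0325, 0.0482]
eef_rot: [-1.57, 0.0, -1.601]
ft_force: [-0.1, 2.1, 4.5]
finger_gap: 0.075
```

drive_tool:
  commands:
    - [60,[0,-1,0],[0,0,0]]
    - [60,[0,0,0],[0,0,0]]

```text
time: 7.7
ee_pos: [0.4809, 0.0315, 0.0482]
eef_rot: [-1.57, 0.0, -1.601]
ft_force: [-0.1, 3.2, 5.9]
finger_gap: 0.0748
```

drive_tool:
  commands:
    - [60,[0,-1,0],[0,0,0]]
    - [60,[0,0,0],[0,0,0]]

```text
time: 7.9
ee_pos: [0.4809, 0.0305, 0.0481]
eef_rot: [-1.57, 0.0, -1.601]
ft_force: [-0.6, 3.4, 4.8]
finger_gap: 0.0749
```

drive_tool:
  commands:
    - [60,[0,-0.8,0.2],[0,0,0]]
    - [60,[0,0,0],[0,0,0]]

```text
time: 8.1
ee_pos: [0.4808, 0.0296, 0.0481]
eef_rot: [-1.571, 0.0, -1.601]
ft_force: [0.6, 2.8, 4.1]
finger_gap: 0.075
```

drive_tool:
  commands:
    - [60,[0,-0.8,0],[0,0,0]]
    - [60,[0,0,0],[0,0,0]]

```text
time: 8.3
ee_pos: [0.4808, 0.0287, 0.0481]
eef_rot: [-1.571, 0.0, -1.601]
ft_force: [0.7, 3.8, 5.3]
finger_gap: 0.0745
```

drive_tool:
  commands:
    - [60,[0,-0.8,0],[0,0,0]]
    - [60,[0,0,0],[0,0,0]]

```text
time: 8.5
ee_pos: [0.4808, 0.0279, 0.0482]
eef_rot: [-1.571, -0.0, -1.601]
ft_force: [-0.6, 2.6, 4.5]
finger_gap: 0.075
```

drive_tool:
  commands:
    - [60,[0,-0.8,0],[0,0,0]]
    - [60,[0,0,0],[0,0,0]]

```text
time: 8.7
ee_pos: [0.4808, 0.0271, 0.0482]
eef_rot: [-1.571, -0.0, -1.601]
ft_force: [-0.4, 2.1, 4.8]
finger_gap: 0.0748
```

drive_tool:
  commands:
    - [60,[0,-0.8,0],[0,0,0]]
    - [60,[0,0,0],[0,0,0]]

```text
time: 8.9
ee_pos: [0.4808, 0.0268, 0.0482]
eef_rot: [-1.571, 0.001, -1.601]
ft_force: [-1.0, 5.5, 5.2]
finger_gap: 0.0746
```

drive_tool:
  commands:
    - [60,[0,-0.8,0],[0,0,0]]
    - [60,[0,0,0],[0,0,0]]

```text
time: 9.1
ee_pos: [0.4808, 0.0268, 0.0482]
eef_rot: [-1.571, 0.003, -1.601]
ft_force: [-0.1, 8.1, 5.1]
finger_gap: 0.0746
```

drive_tool:
  commands:
    - [60,[0,-0.8,0],[0,0,0]]
    - [60,[0,0,0],[0,0,0]]

```text
time: 9.3
ee_pos: [0.4808, 0.0268, 0.0482]
eef_rot: [-1.571, 0.004, -1.6]
ft_force: [0.9, 10.7, 4.5]
finger_gap: 0.0747
```

drive_tool:
  commands:
    - [60,[0,1.2,0],[0,0,0]]
    - [75,[0,0,0],[0,0,0]]
    - [87.8,[0,0,0],[0,0,0]]
    - [87.8,[0,0,0],[0,0,0]]
    - [87.8,[0,0,0],[0,0,0]]

```text
time: 9.8
ee_pos: [0.4801, 0.0253, 0.0472]
eef_rot: [-1.573, -0.001, -1.602]
ft_force: [0.5, 0.6, -0.2]
finger_gap: 0.0874
```

drive_tool:
  commands:
    - [87.8,[0,0,10],[0,0,0]]
    - [87.8,[0,0,40],[0,0,0]]
    - [87.8,[0,0,40],[0,0,0]]
    - [87.8,[0,-40,0],[0,0,0]]
    - [87.8,[0,-50,0],[0,0,0]]

```text
time: 10.3
ee_pos: [0.4818, -0.064, 0.141]
eef_rot: [-1.566, -0.001, -1.597]
ft_force: [1.3, -1.2, -0.8]
finger_gap: 0.0884
```

drive_tool:
  commands:
    - [87.8,[0,-50,0],[0,0,0]]
    - [87.8,[0,-50,0],[0,0,0]]
    - [87.8,[2,-45,0],[0,0,0]]
    - [87.8,[0,0,0],[0,0,0]]

```text
time: 10.7
ee_pos: [0.4819, -0.214, 0.1382]
eef_rot: [-1.572, -0.002, -1.607]
ft_force: [-0.9, 1.3, -0.4]
finger_gap: 0.0877
```

```bash
cat > look.py <<'E'
from ov import *
def N(mx,my,z): return C(149-my,26.5+mx,30+z)
if __name__=='__main__':
    draw(sys.argv[1],{'polys':[[N(*p,32) for p in((-37.5,-3),(37.5,-3),(37.5,92),(-37.5,92))]]})
    s=arm.get_state();print(s['time'],s['ee_pos'],s['eef_rot'],s['ft_force'])
E
python3 look.py p1
```

```text
10.8 [ 0.48244385 -0.2097732   0.13828741] [-1.57124536e+00  5.59634035e-04 -1.60345443e+00] [-0.14237528 -0.09635449  0.51371996]
```

View pics/p1_top.png

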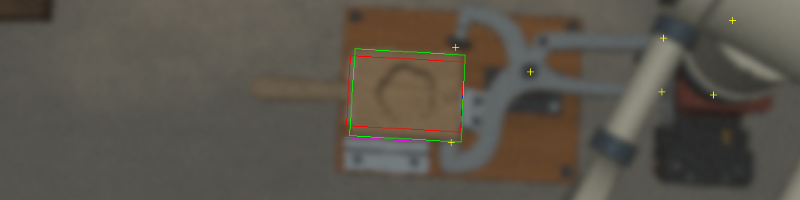

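View pics/p1_scene.png

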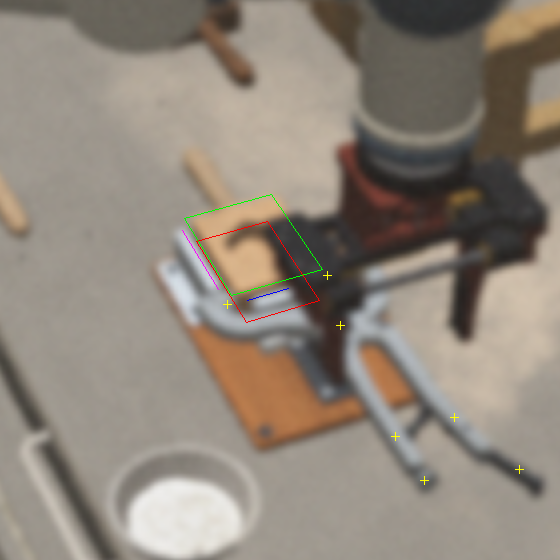

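drive_tool:
  commands:
    - [87.8,[24,-5,0],[0,0,0]]
    - [87.8,[0,0,-40],[0,0,0]]
    - [87.8,[0,0,-40],[0,0,0]]
    - [87.8,[0,0,-20],[0,0,0]]
    - [87.8,[0,0,0],[0,0,0]]

```text
time: 11.3
ee_pos: [0.5048, -0.2112, 0.0344]
eef_rot: [-1.577, 0.003, -1.599]
ft_force: [-0.1, -0.2, 0.4]
finger_gap: 0.0878
```

drive_tool:
  commands:
    - [87.8,[0,0,-8],[0,0,0]]
    - [80,[0,0,0],[0,0,0]]
    - [80,[0,0,0],[0,0,0]]

```text
time: 11.6
ee_pos: [0.5076, -0.2141, 0.0318]
eef_rot: [-1.569, -0.001, -1.601]
ft_force: [0.5, 0.1, -0.0]
finger_gap: 0.0803
```

```bash
python3 look.py p2
```

```text
11.7 [ 0.50747957 -0.21430883  0.0316135 ] [-1.56871811e+00 -9.18259628e-04 -1.60090857e+00] [-0.63389586  0.47050235  0.32512228]
```

View pics/p2_scene.png

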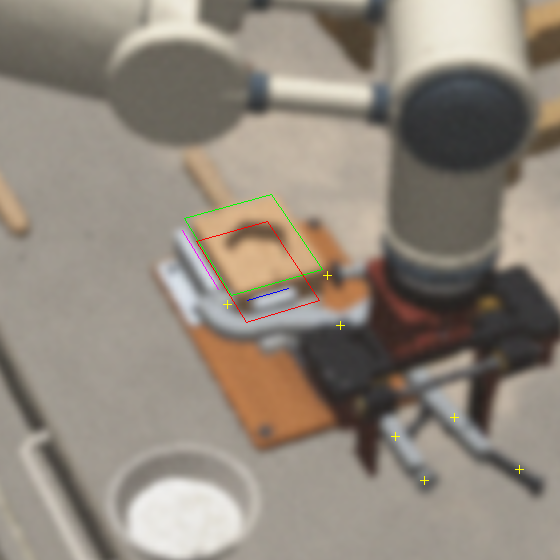

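View pics/p2_top.png

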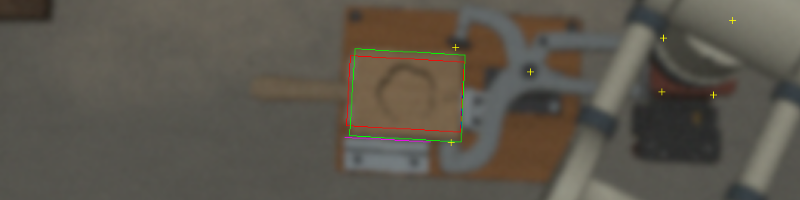

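drive_tool:
  commands:
    - [76,[0,0,-3],[0,0,0]]
    - [72,[0,0,0],[0,0,0]]
    - [70,[0,0,0],[0,0,0]]
    - [68,[0,0,0],[0,0,0]]
    - [66,[0,0,0],[0,0,0]]

```text
time: 12.2
ee_pos: [0.5074, -0.2139, 0.0271]
eef_rot: [-1.569, 0.0, -1.601]
ft_force: [4.1, 0.0, -2.1]
finger_gap: 0.0665
```

drive_tool:
  commands:
    - [64,[0,0,0],[0,0,0]]
    - [62,[0,0,0],[0,0,0]]
    - [62,[0,0,0],[0,0,0]]

```text
time: 12.5
ee_pos: [0.5077, -0.2131, 0.0271]
eef_rot: [-1.569, 0.002, -1.6]
ft_force: [5.0, 3.7, -1.9]
finger_gap: 0.062
```

drive_tool:
  commands:
    - [62,[-1,0,0],[0,0,0]]
    - [62,[-1,0,0],[0,0,0]]
    - [62,[0,0,0],[0,0,0]]

```text
time: 12.8
ee_pos: [0.5063, -0.2125, 0.0271]
eef_rot: [-1.567, 0.002, -1.6]
ft_force: [8.5, 4.4, -3.4]
finger_gap: 0.0621
```

drive_tool:
  commands:
    - [60,[-0.6,0,0],[0,0,0]]
    - [58,[-0.6,0,0],[0,0,0]]

```text
time: 13.0
ee_pos: [0.5067, -0.2122, 0.0271]
eef_rot: [-1.564, 0.003, -1.599]
ft_force: [16.3, 5.1, -6.2]
finger_gap: 0.0586
```

drive_tool:
  commands:
    - [56,[-0.6,0,0],[0,0,0]]
    - [54,[-0.6,0,0],[0,0,0]]

```text
time: 13.2
ee_pos: [0.5066, -0.2116, 0.0271]
eef_rot: [-1.562, 0.004, -1.598]
ft_force: [19.0, 8.3, -8.6]
finger_gap: 0.0547
```

drive_tool:
  commands:
    - [52,[-0.6,0,0],[0,0,0]]
    - [52,[0,0,0],[0,0,0]]

```text
time: 13.4
ee_pos: [0.5053, -0.2109, 0.0271]
eef_rot: [-1.564, 0.005, -1.598]
ft_force: [15.3, 9.3, -5.8]
finger_gap: 0.0527
```

drive_tool:
  commands:
    - [50,[-1,0.4,0],[0,0,0]]
    - [50,[0,0.4,0],[0,0,0]]

```text
time: 13.6
ee_pos: [0.5033, -0.2107, 0.0273]
eef_rot: [-1.566, 0.004, -1.598]
ft_force: [10.9, 6.8, -3.4]
finger_gap: 0.0501
```

drive_tool:
  commands:
    - [48,[-1,0.4,0],[0,0,0]]
    - [48,[0,0.4,0],[0,0,0]]

```text
time: 13.8
ee_pos: [0.5012, -0.2111, 0.0275]
eef_rot: [-1.568, 0.002, -1.6]
ft_force: [5.2, 3.8, -0.6]
finger_gap: 0.0482
```

drive_tool:
  commands:
    - [46,[-1,0.4,0],[0,0,0]]
    - [46,[0,0.4,0],[0,0,0]]

```text
time: 14.0
ee_pos: [0.4984, -0.2117, 0.0272]
eef_rot: [-1.572, -0.0, -1.601]
ft_force: [-1.3, -0.7, -0.2]
finger_gap: 0.0459
```

drive_tool:
  commands:
    - [44,[-0.3,0,0],[0,0,0]]
    - [42,[0,0,0],[0,0,0]]

```text
time: 14.2
ee_pos: [0.4981, -0.2119, 0.027]
eef_rot: [-1.571, -0.0, -1.601]
ft_force: [-0.1, -0.3, -0.6]
finger_gap: 0.0423
```

drive_tool:
  commands:
    - [40,[0,0,0],[0,0,0]]
    - [40,[0,0,0],[0,0,0]]

```text
time: 14.4
ee_pos: [0.4989, -0.2119, 0.0271]
eef_rot: [-1.57, -0.0, -1.601]
ft_force: [3.9, -2.0, -2.5]
finger_gap: 0.04
```

drive_tool:
  commands:
    - [38,[0,0,0],[0,0,0]]
    - [38,[0,0,0],[0,0,0]]

```text
time: 14.6
ee_pos: [0.4998, -0.2119, 0.0271]
eef_rot: [-1.568, -0.001, -1.601]
ft_force: [8.7, -2.5, -4.1]
finger_gap: 0.0379
```

drive_tool:
  commands:
    - [36,[0,0,0],[0,0,0]]
    - [36,[0,0,0],[0,0,0]]

```text
time: 14.8
ee_pos: [0.5002, -0.212, 0.0271]
eef_rot: [-1.567, -0.001, -1.601]
ft_force: [10.6, -2.0, -5.6]
finger_gap: 0.0365
```

drive_tool:
  commands:
    - [46,[0,0,0],[0,0,0]]
    - [54,[0,0,0],[0,0,0]]
    - [62,[0,0,0],[0,0,0]]

```text
time: 15.1
ee_pos: [0.498, -0.2117, 0.0271]
eef_rot: [-1.572, 0.0, -1.601]
ft_force: [-0.3, -0.0, -1.4]
finger_gap: 0.0567
```

```bash
python3 look.py p3
```

```text
15.2 [ 0.49818086 -0.211678    0.02713662] [-1.57133999e+00  4.68388688e-05 -1.60107124e+00] [ 0.7801319   0.88145667 -1.16818196]
```

View pics/p3_scene.png

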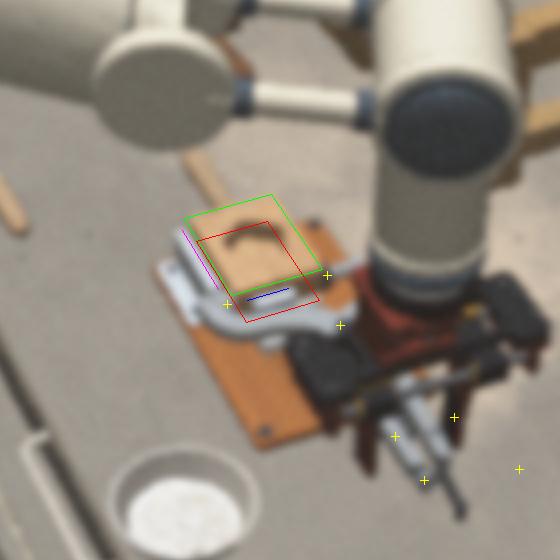

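drive_tool:
  commands:
    - [62,[0,0,20],[0,0,0]]
    - [50,[0,0,40],[0,0,0]]
    - [20,[0,0,40],[0,0,0]]
    - [0,[-22,-50,0],[0,0,0]]
    - [0,[0,-15,0],[0,0,0]]

```text
time: 15.7
ee_pos: [0.4776, -0.2752, 0.1294]
eef_rot: [-1.569, -0.003, -1.602]
ft_force: [-0.5, 0.1, -0.0]
finger_gap: 0.0339
```

drive_tool:
  commands:
    - [0,[0,0,0],[0,0,0]]
    - [0,[0,0,0],[0,0,0]]

```text
time: 15.9
ee_pos: [0.478, -0.272, 0.1261]
eef_rot: [-1.572, 0.002, -1.602]
ft_force: [0.8, -0.9, 0.4]
finger_gap: 0.0176
```

```bash
cat > l2.py <<'E'
from ov import *
a={'pts':[C(-176,-1,53),C(-115,-12,55)]}
draw(sys.argv[1],a)
s=arm.get_state();print(s['time'],s['ee_pos'],s['eef_rot'],s['ft_force'],s['finger_gap'])
E
python3 l2.py p4
```

```text
16.0 [ 0.4782893  -0.27140273  0.12627403] [-1.57204971e+00  1.28282711e-03 -1.60036212e+00] [-0.41065873 -0.07172767  0.84394716] 0.00960406107424573
```

View pics/p4_scene.png

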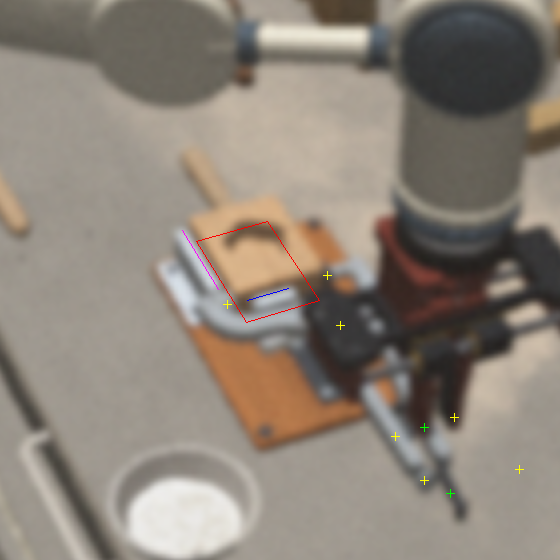

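View pics/p4_top.png

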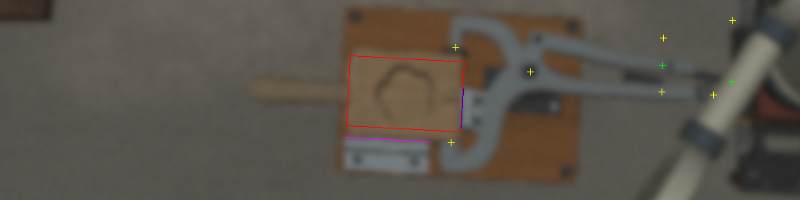

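drive_tool:
  commands:
    - [0,[-5,-7,0],[0,0,0]]
    - [0,[0,0,-40],[0,0,0]]
    - [0,[0,0,-35],[0,0,0]]
    - [0,[0,0,-18],[0,0,0]]
    - [0,[0,0,0],[0,0,0]]

```text
time: 16.5
ee_pos: [0.4712, -0.2778, 0.0302]
eef_rot: [-1.577, 0.004, -1.6]
ft_force: [0.5, -0.9, -0.2]
finger_gap: 0.0008
```

```bash
python3 l2.py p5
```

```text
16.6 [ 0.47336061 -0.27931337  0.03455563] [-1.57093108e+00  5.50791482e-05 -1.60058285e+00] [-0.40800682  0.55409421  0.87165217] 0.0006616576528065021
```

View pics/p5_scene.png

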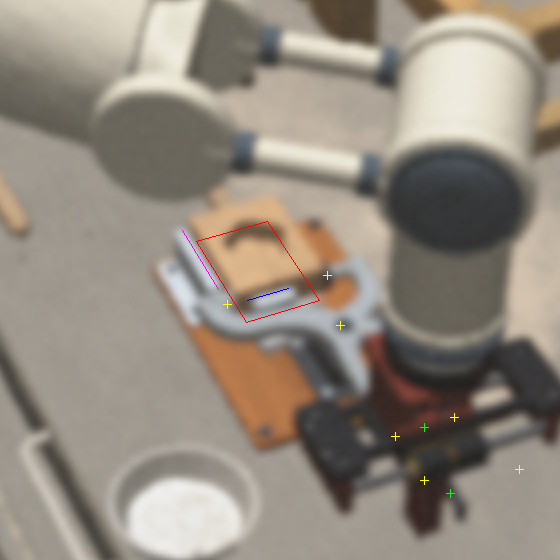

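drive_tool:
  commands:
    - [0,[2,0,-3],[0,0,0]]
    - [0,[2,0,0],[0,0,0]]
    - [0,[2,0,0],[0,0,0]]
    - [0,[2,0,0],[0,0,0]]

```text
time: 17.0
ee_pos: [0.4819, -0.2796, 0.0319]
eef_rot: [-1.57, -0.001, -1.601]
ft_force: [0.5, 0.3, 0.0]
finger_gap: 0.0007
```

drive_tool:
  commands:
    - [0,[1.5,0,0],[0,0,0]]
    - [0,[1.5,0,0],[0,0,0]]
    - [0,[1.5,0,0],[0,0,0]]

```text
time: 17.3
ee_pos: [0.4854, -0.2797, 0.0312]
eef_rot: [-1.572, -0.0, -1.601]
ft_force: [-3.0, -1.6, 2.0]
finger_gap: 0.0006
```

drive_tool:
  commands:
    - [0,[1.5,0,0],[0,0,0]]
    - [0,[1.5,0,0],[0,0,0]]
    - [0,[1.5,0,0],[0,0,0]]

```text
time: 17.6
ee_pos: [0.4903, -0.2795, 0.031]
eef_rot: [-1.571, 0.0, -1.601]
ft_force: [-2.1, -1.3, 0.4]
finger_gap: 0.0003
```

drive_tool:
  commands:
    - [0,[1.5,0,0],[0,0,0]]
    - [0,[1.5,0,0],[0,0,0]]

```text
time: 17.8
ee_pos: [0.4936, -0.2792, 0.031]
eef_rot: [-1.571, 0.0, -1.601]
ft_force: [-0.1, -0.0, -0.3]
finger_gap: 0.0004
```

```bash
python3 l2.py p6
```

```text
17.9 [ 0.49375483 -0.27914353  0.03105945] [-1.57028987e+00  4.35102482e-04 -1.60065921e+00] [-0.56758649 -0.43379063  0.15222544] 0.00026679767045060133
```

View pics/p6_scene.png

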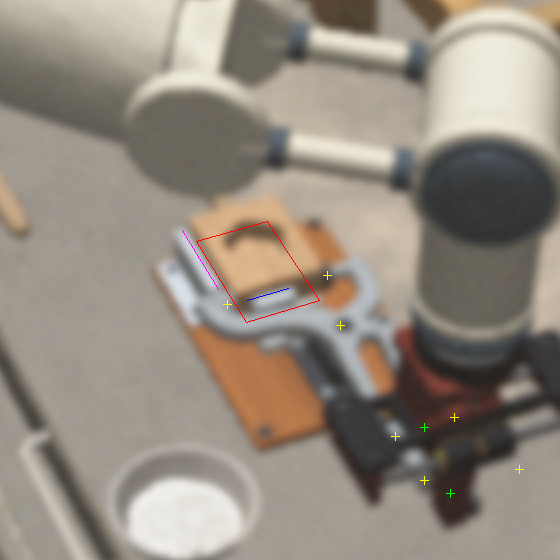

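drive_tool:
  commands:
    - [0,[0,0,30],[0,0,0]]
    - [0,[0,0,45],[0,0,0]]
    - [0,[0,0,45],[0,0,0]]
    - [0,[0,-40,20],[0,0,0]]
    - [0,[0,-45,0],[0,0,0]]

```text
time: 18.4
ee_pos: [0.4958, -0.3652, 0.1776]
eef_rot: [-1.562, -0.005, -1.597]
ft_force: [0.9, -1.0, 0.9]
finger_gap: 0.0005
```

drive_tool:
  commands:
    - [0,[0,-45,0],[0,0,0]]
    - [0,[0,-20,0],[0,0,0]]
    - [0,[0,0,0],[0,0,0]]

```text
time: 18.7
ee_pos: [0.4928, -0.4317, 0.17]
eef_rot: [-1.571, 0.001, -1.604]
ft_force: [0.2, 0.1, -0.2]
finger_gap: -0.0
```

```bash
python3 l2.py p7
```

```text
18.8 [ 0.49354838 -0.42893204  0.17077872] [-1.57069298e+00  1.13747798e-03 -1.60111455e+00] [-0.62342997 -0.0343121   0.16275838] 0.0004970620812648928
```

View pics/p7_scene.png

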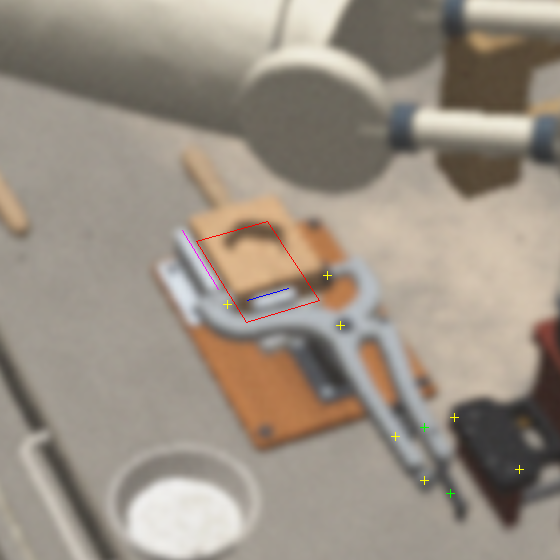

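View pics/p7_top.png

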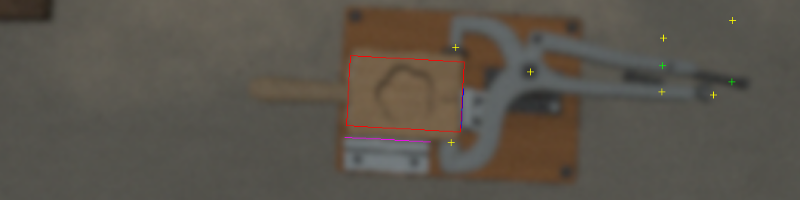

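```bash
python3 - <<'E'
from meas import *
from h import *
for n,(x0,y0,x1,y1) in(('top',(340,195,395,225)),('scene',(300,235,350,290))):
    c=cap(n); u=up(c['img'])
    cv2.imwrite(f'pics/L_{n}.png',cv2.resize(u[y0*S:y1*S,x0*S:x1*S],None,fx=2.5,fy=2.5))
E
```

```text
(no output)
```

View pics/L_top.png

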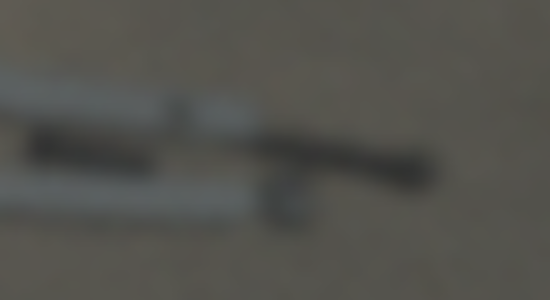

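View pics/L_scene.png

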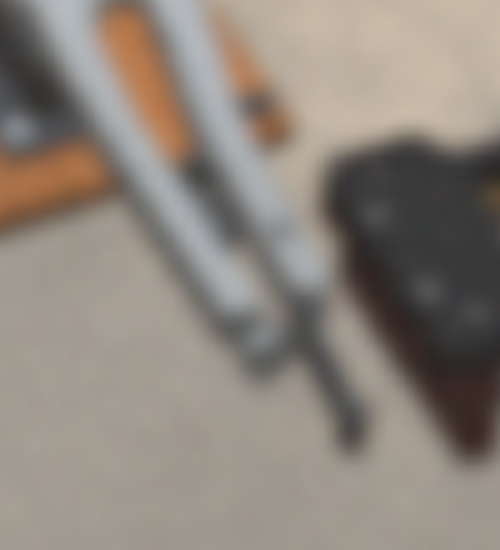

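```bash
python3 - <<'E'
from h import *
ct=cap('top'); cs=cap('scene')
for z in(.046,.053):
    print(z,ray(ct,[(381,212),(374,210.3),(366,209),(368.5,214.5)],z)[:,:2].round(4).tolist(), ray(cs,[(335,278),(332,270.5),(326.2,268.5)],z)[:,:2].round(4).tolist())
for x,y in((-191,-1),(-176,-1),(-160,11),(-146,-15)): print(x,y,C(x,y)[:2].round(4))
E
```

```text
0.046 [[0.4965, -0.288], [0.5007, -0.2689], [0.5037, -0.2472], [0.489, -0.2539]] [[0.4989, -0.2915], [0.5049, -0.2637], [0.4937, -0.2502]]
0.053 [[0.4955, -0.2863], [0.4997, -0.2673], [0.5027, -0.2457], [0.488, -0.2524]] [[0.4955, -0.2965], [0.5014, -0.2689], [0.4903, -0.2554]]
-191 -1 [ 0.4969 -0.2912]
-176 -1 [ 0.4974 -0.2762]
-160 11 [ 0.4859 -0.2599]
-146 -15 [ 0.5123 -0.2467]
```

```bash
python3 - <<'E'
from h import *
c=cap('scene')
q=proj(c,[(.4938,-.279,.031),(.4938,-.279,.07),(.4734,-.2793,.0345),(.4734,-.2793,.07),(.4985,-.279,.046)])
print(((q-[220,150])*4).round(0).tolist())
a=cv2.imread('pics/p5_scene.png')[380:560,360:540];b=cv2.imread('pics/p6_scene.png')[380:560,360:540]
cv2.imwrite('pics/cmp.png',cv2.resize(np.hstack([a,b]),None,fx=2.2,fy=2.2,interpolation=cv2.INTER_CUBIC))
E
```

```text
[[443.0, 516.0], [447.0, 479.0], [418.0, 523.0], [422.0, 489.0], [451.0, 500.0]]
```

View pics/cmp.png

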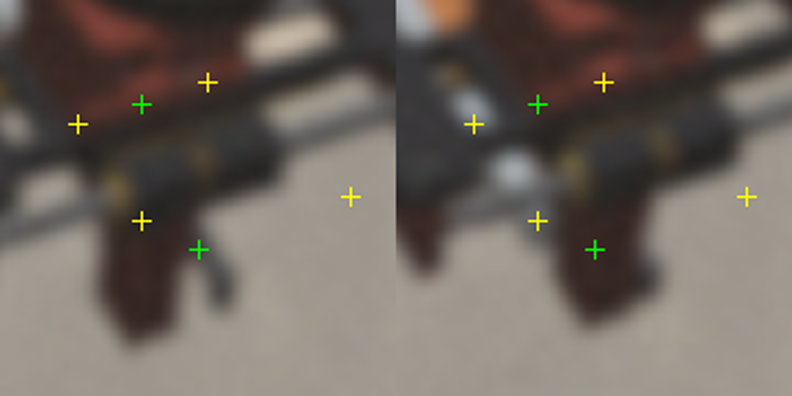

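drive_tool:
  commands:
    - [0,[-10,40,0],[0,0,0]]
    - [0,[-9,45,0],[0,0,0]]
    - [0,[0,45,-20],[0,0,0]]
    - [0,[0,20,-20],[0,0,0]]
    - [0,[0,0,-40],[0,0,0]]

```text
time: 19.55
ee_pos: [0.4764, -0.2771, 0.0946]
eef_rot: [-1.564, -0.003, -1.597]
ft_force: [0.1, -0.5, -0.1]
finger_gap: 0.0006
```

drive_tool:
  commands:
    - [0,[0,0,-40],[0,0,0]]
    - [0,[0,0,-17],[0,0,0]]
    - [0,[0,0,0],[0,0,0]]

```text
time: 19.85
ee_pos: [0.4726, -0.2774, 0.0308]
eef_rot: [-1.576, 0.003, -1.6]
ft_force: [0.0, 0.2, 0.5]
finger_gap: 0.0007
```

drive_tool:
  commands:
    - [0,[2,0,0],[0,0,0]]
    - [0,[2,0,0],[0,0,0]]
    - [0,[2,0,0],[0,0,0]]
    - [0,[2,0,0],[0,0,0]]

```text
time: 20.25
ee_pos: [0.4832, -0.2799, 0.0355]
eef_rot: [-1.569, -0.001, -1.601]
ft_force: [-0.1, 0.1, -0.4]
finger_gap: 0.0001
```

drive_tool:
  commands:
    - [0,[2,0,0],[0,0,0]]
    - [0,[2,0,0],[0,0,0]]

```text
time: 20.45
ee_pos: [0.4861, -0.2799, 0.0346]
eef_rot: [-1.572, -0.001, -1.601]
ft_force: [-3.2, -0.0, 2.3]
finger_gap: 0.0005
```

drive_tool:
  commands:
    - [0,[2,0,0],[0,0,0]]
    - [0,[2,0,0],[0,0,0]]

```text
time: 20.65
ee_pos: [0.4903, -0.2797, 0.034]
eef_rot: [-1.571, -0.0, -1.601]
ft_force: [-1.7, -1.2, 1.1]
finger_gap: 0.0005
```

drive_tool:
  commands:
    - [0,[2,0,0],[0,0,0]]
    - [0,[2,0,0],[0,0,0]]

```text
time: 20.85
ee_pos: [0.4946, -0.2792, 0.0339]
eef_rot: [-1.571, 0.001, -1.601]
ft_force: [-0.4, 0.3, 0.4]
finger_gap: 0.0004
```

drive_tool:
  commands:
    - [0,[2,0,0],[0,0,0]]
    - [0,[2,0,0],[0,0,0]]

```text
time: 21.05
ee_pos: [0.4988, -0.2792, 0.0341]
eef_rot: [-1.57, 0.0, -1.601]
ft_force: [0.5, -0.3, 0.1]
finger_gap: 0.0004
```

drive_tool:
  commands:
    - [0,[2,0,0],[0,0,0]]
    - [0,[2,0,0],[0,0,0]]

```text
time: 21.25
ee_pos: [0.5026, -0.2793, 0.0341]
eef_rot: [-1.571, 0.0, -1.601]
ft_force: [0.5, 0.1, -0.9]
finger_gap: 0.0001
```

```bash
python3 l2.py p8
```

```text
21.35 [ 0.50261977 -0.27936536  0.03413431] [-1.57064061e+00  4.90550301e-05 -1.60078995e+00] [-0.27937028  0.19625017  0.49507371] 0.0005410364600267619
```

View pics/p8_scene.png

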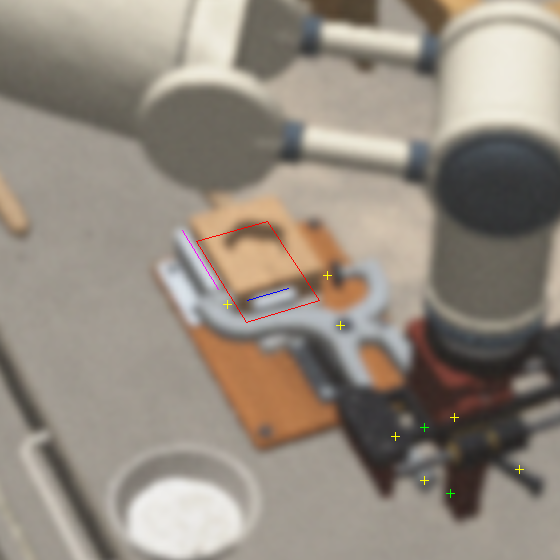

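drive_tool:
  commands:
    - [0,[0,0,20],[0,0,0]]
    - [0,[0,0,45],[0,0,0]]
    - [0,[0,0,45],[0,0,0]]
    - [0,[0,-40,20],[0,0,0]]
    - [0,[0,-45,0],[0,0,0]]

```text
time: 21.85
ee_pos: [0.5044, -0.3655, 0.1705]
eef_rot: [-1.563, -0.006, -1.598]
ft_force: [0.7, -0.3, 0.8]
finger_gap: 0.0003
```

drive_tool:
  commands:
    - [0,[0,-45,0],[0,0,0]]
    - [0,[0,-20,0],[0,0,0]]
    - [0,[0,0,0],[0,0,0]]
    - [0,[0,0,0],[0,0,0]]

```text
time: 22.25
ee_pos: [0.5022, -0.4291, 0.1637]
eef_rot: [-1.571, 0.001, -1.601]
ft_force: [0.7, -0.2, -0.6]
finger_gap: -0.0
```

```bash
python3 look.py p9; python3 - <<'E'
from h import *
cap('top','f_top');cap('scene','f_scene')
E
```

```text
22.35 [ 0.50267814 -0.42816145  0.16435281] [-1.57058335e+00  4.03937274e-04 -1.59979535e+00] [ 0.01933689 -0.39285357  0.05778838]
```

View pics/p9_scene.png

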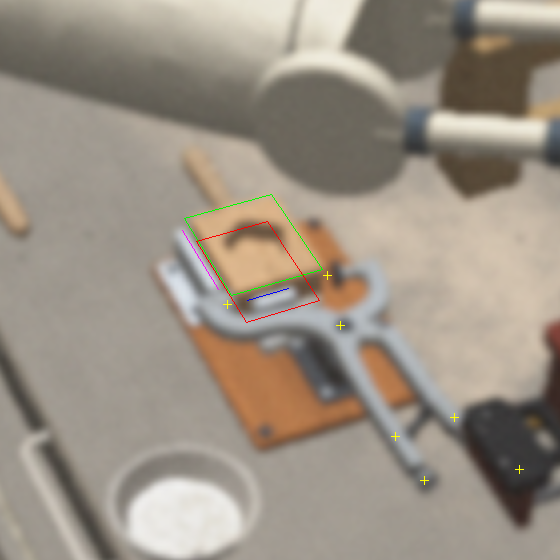

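View pics/p9_top.png

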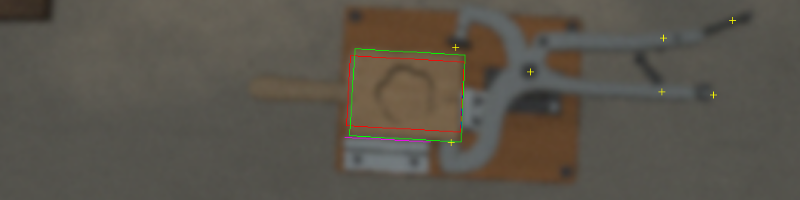

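View pics/f_top.png

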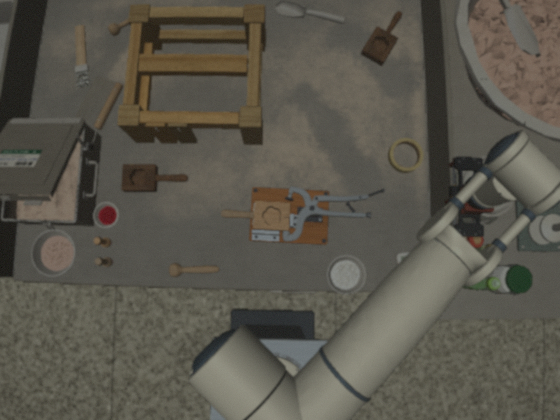

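```bash
python3 -c "
from station import arm
print(arm.sign_off())"
```

```text
the job is handed in; nothing more can be done
None
```

I laid the mould on the clamp's rest, locked the clamp on the dowel, pulled the release lever and handed the job in at about 22.4 s of the 61 s allowed. No verdict came back.

- **Placing:** I gripped the mould by its flanks and slid it against the end stop. The end-stop push read about 11 N on the wrist against the 25 N limit. The flank was about 1 mm from the fence by the arm's readings.
- **Squeezing:** The squeeze peaked at about 22 N against the 35 N limit. The force then fell away and the handles stopped hard at about 36 mm apart. A picture showed the lever swung out, so the clamp was locked.
- **Release:** My first pull of about 10 mm stopped just short, and a picture showed the clamp still locked. I pulled again further, the wrist reading about 3 N, and the clamp sprang open.
- **Last pictures:** The handles, link and lever end are back at their open marks. The mould lies flat at its home place within my 2 mm or so of measuring accuracy. The dark mould, tape roll, bowl and tamper look unmoved, and the gripper is clear of everything.

I couldn't see the dowel itself being flush. I infer it only from the full lock.

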